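# Nudge the tin lid and the bottle cap into the gauge board

## Task

On the dark wooden gauge board lie a dented tin lid and a small bottle cap. With your fingertips, push each one gently across the board until it drops into the round recess of its own size (lid in the wide one, cap in the narrow one) and lies flat in it. Only slide them, without pinching or lifting; leave the vial, jar, can and everything else on the bench standing where they are, and finish clear of everything.

Things in the scene. Friction and masses are not known exactly. Their poses are not given: they have to be found in the camera images.
- board: flat dark wooden gauge board screwed to the bench, 260 mm (its x) by 220 mm (its y), 22 mm thick, top face (deck) at world z = 0.022. Origin: centre of its underside; z up. Two blind round recesses, both 11 mm deep with flat white floors, lie side by side in its +x half (the end away from the robot); lid and cap start in its -x half. A disc caught tilted between a fingertip and a recess's far wall drops in when the finger is drawn back
- lid_recess (a point): centre of the mouth of the wide recess, 72 mm in diameter, at deck height; at x = +60, y = +50 mm on the board. z up
- cap_recess (a point): centre of the mouth of the narrow recess, 46 mm in diameter, at deck height; at x = +60, y = -50 mm on the board. z up
- tin_lid: round dented tin lid, a disc 64 mm in diameter, 9 mm high, about 30 g, lying loose on the deck with either the wide or the narrow recess ahead of it. Origin: centre of its underside; z is its axis
- bottle_cap: round blue plastic bottle cap, 38 mm in diameter, 10 mm high, about 15 g, lying closed top up, loose on the deck beside the lid (about 100 mm from it). It slides easily and also falls into the wide recess if taken over it. Origin: centre of its underside; z is its axis
- vial: bystander: brown glass vial, 22 mm in diameter, 50 mm tall, standing loose on the deck near the middle of the board's +x edge, beyond the recesses. Origin: centre of its underside
- jam_jar: bystander: clear jam jar with twist cap, 68 mm in diameter, 94 mm tall, standing loose on the bench beside the board's +y edge. Origin: centre of its underside
- tin_can: bystander: low open empty tin can, 72 mm in diameter, 45 mm tall, standing loose on the bench beside the board's -y edge. Origin: centre of its underside
- wrench: bystander: wrench lying flat on the bench along the board's -x edge (the robot's side), lower than the deck
- carton: bystander: closed cardboard carton 70 x 100 x 60 mm on the bench to the right of the board (robot's view). Origin: centre of its underside
Things that resemble listed ones, but are neither listed nor needed, are in the scene too. Several things have the shape of the bottle_cap; the one meant has the colours described above.

How it is judged:
By the outcome, as a careful person would: the job done as asked, in the order asked, and still so for the second after the job is handed in, with the robot touching nothing.
It also fails if it takes over 58 s, if anything falls off the work surface, if the arm or the gripper's body presses on something with over 40 N, if the wrist force passes 120 N, or if a joint passes its speed limit or range.

## Robot

A 6-joint arm with a two-finger parallel gripper is mounted at the origin on the work surface. World frame = base frame: x ahead of the robot, y to its left, z up, the work surface at z = 0. Lengths are in m, angles in degrees, forces in N, time in s.
With the tool pointing down it reaches from about 0.25 to 0.725 m from the base axis. Payload 9.7 kg.
Tool frame: the origin (TCP) lies at the very end of the fingers, on their centre line; the grasp point (between the pads) lies 19 mm behind it (bot.grip_depth is the distance from the TCP to the grasp point, in m); z points along the fingers, y is the direction in which the jaws open and shut (so a half turn about z gives the same grasp; the last joint's range is limited). The gripper opens to 85 mm and grips with 20 to 120 N. Pads are 22 mm wide; open, the fingers measure 114 mm over their backs; the gripper's body (76 mm by 85 mm) begins 54 mm behind the grasp point. The pads swing forward as they close: fully open they stand 13 mm farther back than shut.
Start: joints at [-67.666, 4.979, 10.078, 95.1, 0, 90], TCP at [0.209, -0.509, 0.198] pointing down, gripper open.
Joint ranges: [-179.16, 179.16], [-48.56, 103.87], [-65.8, 70.77], [-126.05, 130.52], [-82.76, 87.17], [-180, 180]. Speed limits (degrees/s): [127.2, 127.2, 147.25, 180, 180, 180].

## Interface

Orientations are given as [roll, pitch, yaw] about the fixed x, y, z axes, in that order (R = Rz(yaw) Ry(pitch) Rx(roll)).
In Python, from workcell import bot, viewer gives the robot as it stands.
- The arm moves only by the tool arm_command, never from a script. Its argument "motion" is a list of rows, each a list of 3 entries, a list of its own where there are three numbers: the opening, from 0 (shut) to 1 (fully open), then the shift along the tool's x, y, z in units of 60 mm (1.0 is 60 mm), then the turn, a rotation vector about the tool's x, y, z in units of 6 degrees (1.0 is 6 degrees). A call has 1 to 12 rows; each row shifts and turns the commanded pose from where the row before left it, along the tool's axes as they then stand; what a row does not reach is not made up. A row lasts 1/8 s, in which the tool goes at most 62.5 mm and 10.7 degrees, less where a joint would pass 70% of its speed; a pose out of reach is approached as far as the arm can. A call is refused whole if a number of a shift passes 1 or a number of a turn 1, either way. A call with a gripper value outside its range is refused whole. The fingers move at their own pace and stop on an object; "newtons" is the grip in N (left out, the last holds). Time passes only in rows, so rows that do not move let the fingers close. It gives the time, the measured TCP pose, the force and the opening at its end, in the units of the state.
- bot.get_obs(): the state, without advancing time (a new reading comes with each control period).
- viewer.camera(name): name is "scene" or "top" or "wrist"; returns the picture (384x512x3 uint8, blue, green, red); there is no depth.
- viewer.calibration(name): a dict with "fx", "fy", "cx", "cy" (pixels), "T" (4x4, takes a point from camera to world coordinates). Camera axes: x right, y down, z forward; pixel columns grow to the right and rows downward; lengths in m; the calibration is good to about 2 mm. A picture is of the moment at which its call begins: read the wrist's pose just before it. calibration takes no time and is no camera call; for the wrist camera it gives the pose at the moment of the call.
- bot.job_done(): hands the job in, once; it reports no verdict.
The state is a dict: "time": time; "q": joint angles; "qd": joint speeds; "joint_efforts": joint torques, N m; "ee_pos": TCP position; "tcp_rot": TCP orientation; "wrist_force": force on the tool from outside, world axes, zero at the start; "torque": the same for the moment, N m; "opening": finger opening in m.
Only numpy, scipy, OpenCV 4.12 (cv2) and the standard library are available. Lean on these libraries where they do the work, as an engineer would, in place of code of your own. Each camera call takes 0.05 s, during which the arm holds its last target.

## Working session

There is one attempt and no reset: what is moved stays moved. The work goes in short steps, Python scripts to look and compute and a tool call to move; the robot and the scene stay as the last step left them, time stands still between calls to the robot, and variables do not carry over. Pictures are saved under pics/ and viewed, and the job is handed in when it is done.

Besides the shell and the picture viewer there is one more tool, called after ">>>" in YAML: its name, and indented under it one key for each argument. arm_command: Moves the arm, as the interface text tells. Its arguments: {"type":"object","properties":{"motion":{"type":"array"},"newtons":{"type":"number"}},"required":["motion"]}

```bash
ls; mkdir -p pics; cat > h.py <<'E'
import numpy as np, cv2
from workcell import bot, viewer
def ray(cal,u,v,z):
    T=np.array(cal["T"]);d=T[:3,:3]@np.array([(u-cal["cx"])/cal["fx"],(v-cal["cy"])/cal["fy"],1]);o=T[:3,3]
    return o+d*(z-o[2])/d[2]
def proj(cal,p):
    T=np.array(cal["T"]);c=T[:3,:3].T@(np.array(p)-T[:3,3])
    return cal["fx"]*c[0]/c[2]+cal["cx"],cal["fy"]*c[1]/c[2]+cal["cy"]
E
python3 - <<'E'
from h import *
for n in("top","scene"):
    cv2.imwrite(f"pics/{n}0.png",viewer.camera(n))
    c=viewer.calibration(n);print(n,c["fx"],np.round(c["T"],3).tolist())
o=bot.get_obs();print(o)
E
```

```text
pics
top 375.593516399407 [[0.015, -0.988, 0.152, 0.405], [-1.0, -0.012, 0.019, -0.054], [-0.017, -0.152, -0.988, 0.957], [0.0, 0.0, 0.0, 1.0]]
scene 346.9231292147388 [[0.154, 0.768, -0.622, 1.053], [0.988, -0.116, 0.101, -0.132], [0.005, -0.63, -0.777, 0.724], [0.0, 0.0, 0.0, 1.0]]
{'time': 0.1, 'q': array([-6.76663754e+01,  5.00762608e+00,  1.00403130e+01,  9.50992043e+01,
        2.25592522e-03,  9.00002192e+01]), 'qd': array([ 0.0541132 , -0.03936923,  0.11203891, -0.07593764, -0.04514251,
       -0.00621607]), 'joint_efforts': array([ 3.42838612e-03, -5.21560585e+01,  4.65654659e+01,  1.60501833e-02,
        1.06428799e-04,  2.83041584e-05]), 'ee_pos': array([ 0.20892215, -0.50852156,  0.19746889]), 'tcp_rot': array([-1.79933483e+02, -2.25566922e-03,  2.23334028e+01]), 'wrist_force': array([0.25571366, 0.03122955, 0.10058821]), 'torque': array([-0.07146396, -0.03288814,  0.01602544]), 'opening': 0.08569849403221426}
```

View pics/top0.png

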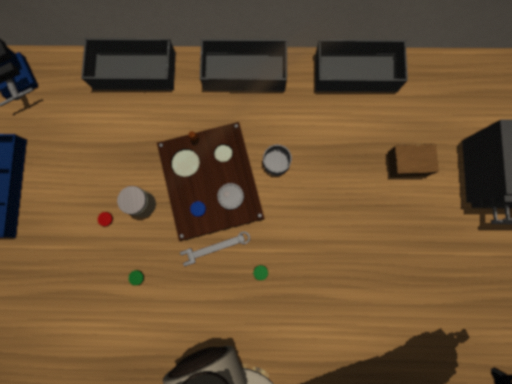

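View pics/scene0.png

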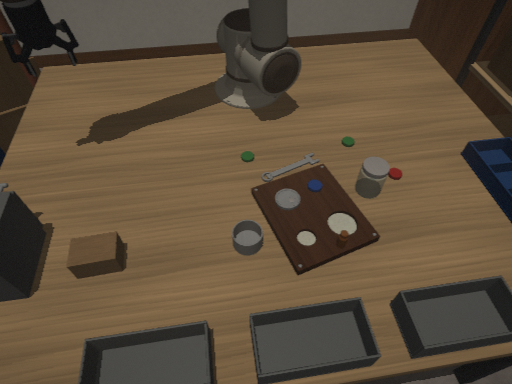

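The top view shows the board with the wide recess at (185,163), the narrow one at (223,153), the lid at (230,195), the cap at (198,209) and the vial at (193,137). The lid lies ahead of the narrow recess and the cap ahead of the wide one, so they have to cross over.

```bash
python3 - <<'E'
from h import *
for n,box in(("top",(120,110,300,280)),("scene",(220,140,420,290))):
    im=cv2.imread(f"pics/{n}0.png");x0,y0,x1,y1=box
    cv2.imwrite(f"pics/{n}0c.png",cv2.resize(im[y0:y1,x0:x1],None,fx=4,fy=3.5 if 0 else 4,interpolation=cv2.INTER_CUBIC)[:600,:800])
im=cv2.imread("pics/top0.png");cal=viewer.calibration("top")
hsv=cv2.cvtColor(im,cv2.COLOR_BGR2HSV)
def blobs(m,name,z,amin=30):
    k,l,st,c=cv2.connectedComponentsWithStats(m.astype(np.uint8))
    for i in range(1,k):
        x,y,w,h,a=st[i]
        if a>amin and 120<c[i][0]<300 and 110<c[i][1]<280: print(name,c[i].round(1),st[i][2:],ray(cal,*c[i],z).round(4))
H,S,V=cv2.split(hsv)
blobs((H>100)&(H<130)&(S>120),"blue",.032)
blobs((S<70)&(V>120),"white/grey",.022)
blobs((V<75)&(S>80),"board",.022,300)
m=((V<90)&(S>60)).astype(np.uint8)
cs,_=cv2.findContours(m,cv2.RETR_EXTERNAL,cv2.CHAIN_APPROX_NONE)
for c in cs:
    if 2000<cv2.contourArea(c)<20000:
        b=cv2.boxPoints(cv2.minAreaRect(c));print(cv2.contourArea(c),b.round(1).tolist(),[ray(cal,*p,.022).round(4).tolist() for p in b])
E
```

```text
blue [197.5 208.4] [ 16  15 176] [0.4972 0.1075 0.032 ]
white/grey [222.8 153. ] [ 17  15 208] [0.6413 0.0496 0.022 ]
white/grey [185.2 162.8] [ 27  25 542] [0.6147 0.1452 0.022 ]
white/grey [275.6 161.2] [ 23  20 343] [ 0.6212 -0.0856  0.022 ]
white/grey [130.6 199.4] [ 26  27 559] [0.5188 0.2794 0.022 ]
white/grey [230.3 196.3] [ 22  22 384] [0.5299 0.0276 0.022 ]
white/grey [213.8 247.4] [ 59  29 403] [0.4023 0.0653 0.022 ]
board [209.7 182.7] [ 106  118 6813] [0.564  0.0808 0.022 ]
4549.5 [[301.0, 329.0], [468.0, 329.0], [468.0, 383.0], [301.0, 383.0]] [[0.2136, -0.1486, 0.022], [0.2207, -0.5421, 0.022], [0.101, -0.5336, 0.022], [0.0933, -0.1481, 0.022]]
2185.0 [[-0.0, 134.0], [27.0, 134.0], [27.0, 239.0], [0.0, 239.0]] [[0.6863, 0.6332, 0.022], [0.6869, 0.562, 0.022], [0.4161, 0.5326, 0.022], [0.4152, 0.6007, 0.022]]
8548.0 [[153.8000030517578, 142.89999389648438], [239.0, 121.19999694824219], [264.1000061035156, 219.89999389648438], [178.89999389648438, 241.60000610351562]] [[0.6663, 0.2287, 0.022], [0.7264, 0.0101, 0.022], [0.4715, -0.0578, 0.022], [0.4152, 0.1522, 0.022]]
```

View pics/top0c.png

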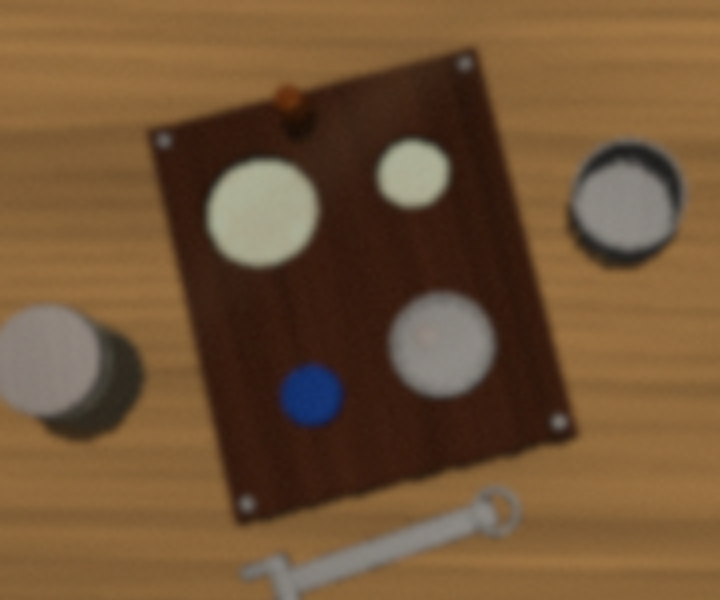

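View pics/scene0c.png

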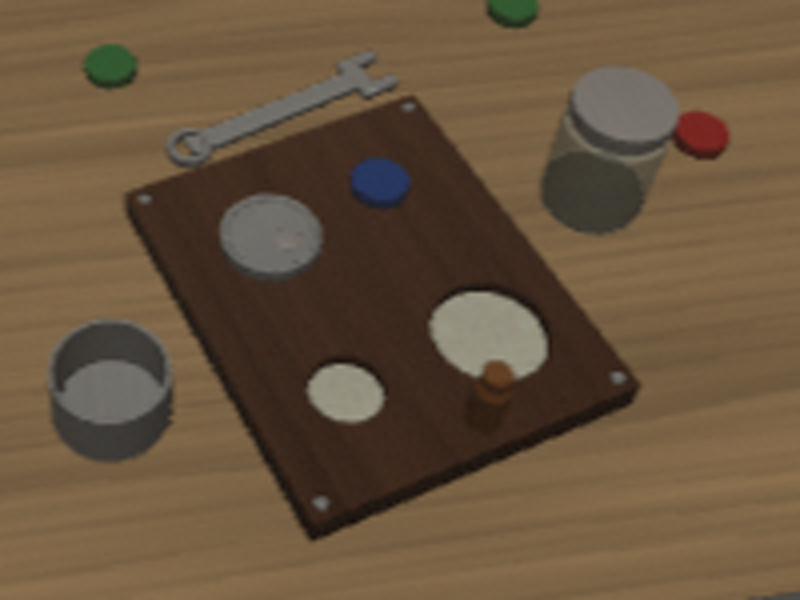

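The crops clearly show four screws, both recesses and both discs. I'll take the board pose from the screws and the disc poses from both views.

```bash
cat >> h.py <<'E'
E
python3 - <<'E'
from h import *
ct=viewer.calibration("top");cs=viewer.calibration("scene")
def T(x,y,z): return ray(ct,120+(x+.5)/4-.5,110+(y+.5)/4-.5,z)
def S(x,y,z): return ray(cs,220+(x+.5)/4-.5,140+(y+.5)/4-.5,z)
for nm,F,sc in(("top",T,[(164,141),(464,63),(559,422),(247,503)]),("scene",S,[(618,378),(321,503),(144,199),(408,107)])):
    P=np.array([F(*s,.022)[:2] for s in sc]);c=P.mean(0)
    ex=P[0]+P[1]-P[2]-P[3];ey=P[0]+P[3]-P[1]-P[2]
    ax=np.degrees(np.arctan2(ex[1],ex[0]));ay=np.degrees(np.arctan2(-ey[0],ey[1]))
    print(nm,c.round(4),ax.round(2),ay.round(2),np.linalg.norm(ex)/2,np.linalg.norm(ey)/2)
    a=np.radians((ax+ay)/2);R=np.array([[np.cos(a),-np.sin(a)],[np.sin(a),np.cos(a)]])
    L=[("lidrec",(263,213),.014),("caprec",(414,174),.014),("lid",(442,345),.028),("cap",(312,395),.032)] if F is T else [("lidrec",(489,336),.014),("caprec",(346,393),.014),("lid",(271,232),.029),("cap",(380,179),.032),("vialbase",(487,423),.022)]
    for n,p,z in L:
        w=F(*p,z)[:2];print(n,w.round(4),((w-c)@R*1000).round(1))
E
```

```text
top [0.5726 0.0825] 15.54 15.5 0.24002910380569878 0.19979648028126792
lidrec [0.6163 0.1465] [59.2 49.9]
caprec [0.6431 0.0498] [ 59.2 -50.4]
lid [0.53   0.0276] [-55.7 -41.5]
cap [0.4973 0.1072] [-66.   43.9]
scene [0.5714 0.083 ] 15.55 15.48 0.2404047785541295 0.20044437124259445
lidrec [0.6155 0.1482] [59.9 51. ]
caprec [0.6419 0.0516] [ 59.5 -49.1]
lid [0.5273 0.0291] [-56.9 -40.1]
cap [0.4972 0.108 ] [-64.8  44. ]
vialbase [0.6785 0.1255] [114.6  12.3]
```

Both views agree within about 2 mm, and the sizes and recess positions match the specification:

| Item | Measured |
|---|---|
| Board centre | (0.572, 0.083) |
| Board yaw | 15.5° |
| Lid, board frame | (-56, -41) mm |
| Cap, board frame | (-65.5, 44) mm |

I'll push each disc diagonally, cradled between two partly open fingertips, lid first.

First I'll turn to yaw 53.6° and set the opening.

>>> arm_command:
  motion:
    - [0.4,[0,0,0],[0,0,-0.87]]
    - [0.4,[0,0,0],[0,0,-0.87]]
    - [0.4,[0,0,0],[0,0,-0.87]]
    - [0.4,[0,0,0],[0,0,-0.87]]
    - [0.4,[0,0,0],[0,0,-0.87]]
    - [0.4,[0,0,0],[0,0,-0.87]]
    - [0.4,[0,0,0],[0,0,0]]

```text
time: 0.98
ee_pos: [0.209, -0.5086, 0.1977]
tcp_rot: [-180.0, -0.0, 53.6]
wrist_force: [0.6, 0.3, 0.4]
opening: 0.0343
```

```bash
cat >> h.py <<'E'
from scipy.spatial.transform import Rotation as Ro
BC=np.array([.572,.083]);BA=np.radians(15.5);BR=np.array([[np.cos(BA),-np.sin(BA)],[np.sin(BA),np.cos(BA)]])
def go(bx,by,z):
    o=bot.get_obs();p=o["ee_pos"];w=np.append(BC+BR@np.array([bx,by])/1000,z)
    R=Ro.from_euler("xyz",o["tcp_rot"],degrees=True).as_matrix()
    print("t",round(o["time"],2),"pos",p.round(4),"rpy",o["tcp_rot"].round(2),"open",round(o["opening"],4),"F",o["wrist_force"].round(2),"board",((p[:2]-BC)@BR*1000).round(1))
    print("target",w.round(4),"units",(R.T@(w-p)/.06).round(3))
E
python3 -c "
from h import *
go(-97,-73,.15)"
```

```text
t 0.97 pos [ 0.209  -0.5086  0.1977] rpy [-1.7997e+02 -2.0000e-02  5.3620e+01] open 0.0343 F [0.63 0.33 0.37] board [-507.9 -473.1]
target [ 0.498  -0.0133  0.15  ] units [ 9.504 -1.018  0.799]
```

>>> arm_command:
  motion:
    - [0.4,[0.5,-0.05,0.06],[0,0,0]]
    - [0.4,[0.8,-0.085,0.06],[0,0,0]]
    - [0.4,[0.8,-0.085,0.06],[0,0,0]]
    - [0.4,[0.8,-0.085,0.06],[0,0,0]]
    - [0.4,[0.8,-0.085,0.06],[0,0,0]]
    - [0.4,[0.8,-0.085,0.06],[0,0,0]]
    - [0.4,[0.8,-0.085,0.06],[0,0,0]]
    - [0.4,[0.8,-0.085,0.06],[0,0,0]]
    - [0.4,[0.8,-0.085,0.06],[0,0,0]]
    - [0.4,[0.8,-0.085,0.06],[0,0,0]]
    - [0.4,[0.8,-0.085,0.1],[0,0,0]]
    - [0.4,[0.8,-0.085,0.1],[0,0,0]]

```text
time: 2.48
ee_pos: [0.4927, -0.0227, 0.1499]
tcp_rot: [180.0, -0.0, 53.5]
wrist_force: [1.5, 0.1, 0.2]
opening: 0.0342
```

```bash
python3 -c "
from h import *
go(-97,-73,.04)
cv2.imwrite('pics/w1.png',viewer.camera('wrist'))"
```

```text
t 2.48 pos [ 0.4927 -0.0227  0.1499] rpy [179.99  -0.    53.52] open 0.0342 F [1.53 0.13 0.19] board [-104.7  -80.7]
target [ 0.498  -0.0133  0.04  ] units [ 0.18  -0.022  1.831]
```

View pics/w1.png

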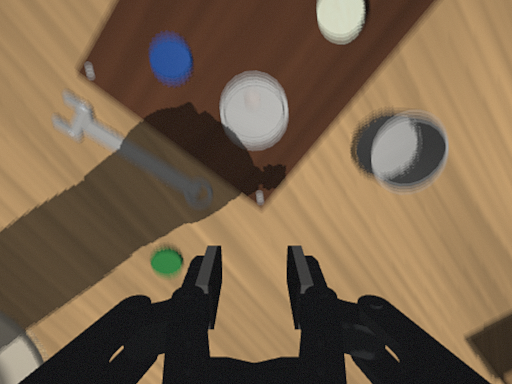

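The wrist view shows the lid at (254,110), centred between the fingers at x≈255, with the push direction pointing up in the image. Next I descend behind it.

>>> arm_command:
  motion:
    - [0.4,[0,0,0.3],[0,0,0]]
    - [0.4,[0,0,0.5],[0,0,0]]
    - [0.4,[0,0,0.5],[0,0,0]]
    - [0.4,[0,0,0.3],[0,0,0]]
    - [0.4,[0,0,0.2],[0,0,0]]
    - [0.4,[0,0,0],[0,0,0]]

```text
time: 3.28
ee_pos: [0.4917, -0.0246, 0.0417]
tcp_rot: [-180.0, 0.0, 53.6]
wrist_force: [0.2, -1.0, 0.1]
opening: 0.0347
```

```bash
python3 -c "
from h import *
go(-97,-73,.0245)
cv2.imwrite('pics/w2.png',viewer.camera('wrist'))
cv2.imwrite('pics/s2.png',cv2.resize(viewer.camera('scene')[140:290,220:420],None,fx=4,fy=4))"
```

```text
t 3.27 pos [ 0.4917 -0.0246  0.0417] rpy [-1.7997e+02  2.0000e-02  5.3610e+01] open 0.0347 F [ 0.23 -1.    0.14] board [-106.1  -82.2]
target [ 0.498  -0.0133  0.0245] units [ 0.214 -0.027  0.287]
```

View pics/w2.png

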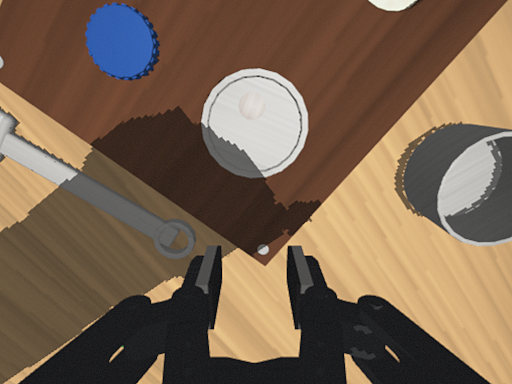

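View pics/s2.png

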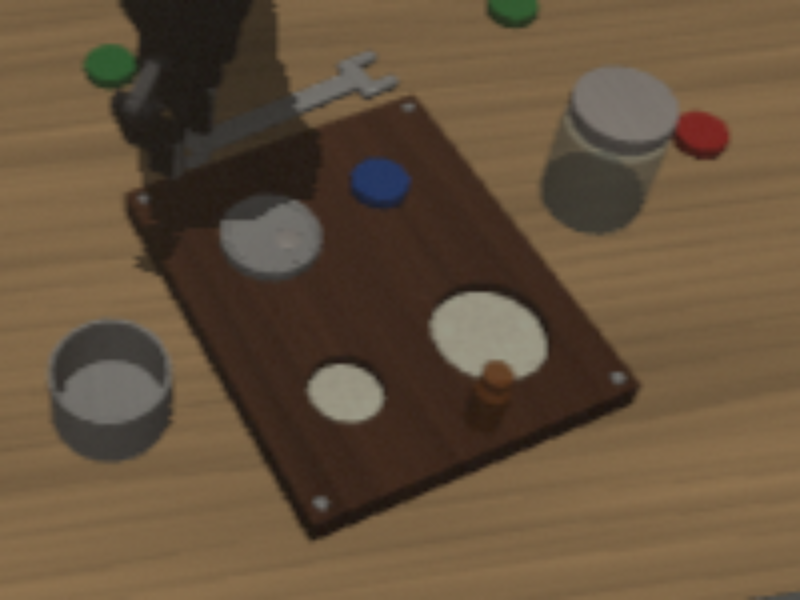

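Still aligned, with the fingers just behind the lid. I'll step forward, lower to TCP z≈0.0245 and check the force.

>>> arm_command:
  motion:
    - [0.4,[0.1,-0.01,0],[0,0,0]]
    - [0.4,[0.1,-0.01,0],[0,0,0]]
    - [0.4,[0,0,0.15],[0,0,0]]
    - [0.4,[0,0,0.09],[0,0,0]]
    - [0.4,[0,0,0.04],[0,0,0]]
    - [0.4,[0,0,0],[0,0,0]]
    - [0.4,[0,0,0],[0,0,0]]

```text
time: 4.25
ee_pos: [0.4983, -0.014, 0.0255]
tcp_rot: [180.0, -0.0, 53.6]
wrist_force: [0.1, -0.3, -1.1]
opening: 0.0337
```

```bash
python3 -c "
from h import *
go(30,26.6,.0245)
cv2.imwrite('pics/w3.png',viewer.camera('wrist'))"
```

```text
t 4.25 pos [ 0.4983 -0.014   0.0255] rpy [ 1.7999e+02 -1.0000e-02  5.3650e+01] open 0.0337 F [ 0.08 -0.31 -1.08] board [-96.9 -73.8]
target [0.5938 0.1166 0.0245] units [ 2.697 -0.009  0.016]
```

View pics/w3.png

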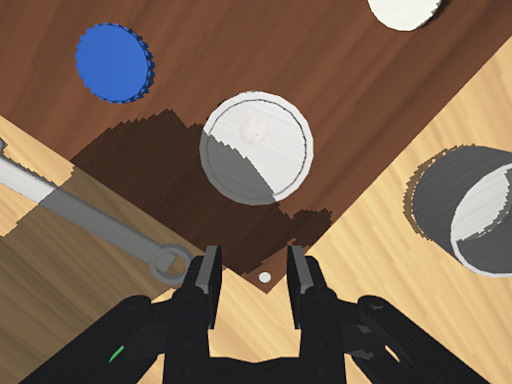

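>>> arm_command:
  motion:
    - [0.4,[0.06,0,0.01],[0,0,0]]
    - [0.4,[0.08,0,0],[0,0,0]]
    - [0.4,[0.08,0,0],[0,0,0]]
    - [0.4,[0.08,0,0],[0,0,0]]
    - [0.4,[0.08,0,0],[0,0,0]]
    - [0.4,[0.08,0,0],[0,0,0]]
    - [0.4,[0.08,0,0],[0,0,0]]
    - [0.4,[0.08,0,0],[0,0,0]]
    - [0.4,[0.06,0,0],[0,0,0]]
    - [0.4,[0.03,0,0],[0,0,0]]
    - [0.4,[0,0,0],[0,0,0]]

```text
time: 5.68
ee_pos: [0.5235, 0.0205, 0.0247]
tcp_rot: [-180.0, 0.0, 53.7]
wrist_force: [-0.4, -0.4, 0.1]
opening: 0.0343
```

```bash
python3 -c "
from h import *
go(30,26.6,.0245)
cv2.imwrite('pics/w4.png',viewer.camera('wrist'))"
```

```text
t 5.67 pos [0.5235 0.0205 0.0247] rpy [-180.      0.     53.66] open 0.0343 F [-0.39 -0.41  0.12] board [-63.4 -47.3]
target [0.5938 0.1166 0.0245] units [ 1.985 -0.006  0.003]
```

View pics/w4.png

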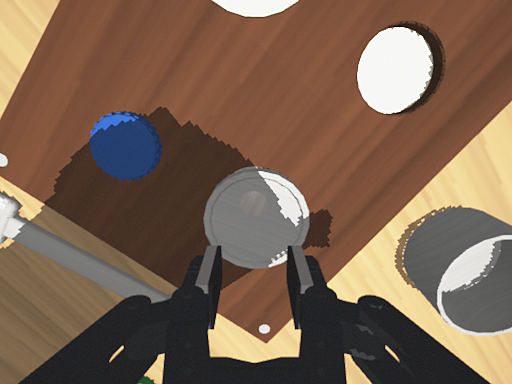

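The lid is cradled at (256,217) and the wide recess lies straight ahead at the top of the image (255,0). I'll carry on.

>>> arm_command:
  motion:
    - [0.4,[0.06,0,0],[0,0,0]]
    - [0.4,[0.1,0,0],[0,0,0]]
    - [0.4,[0.12,0,0],[0,0,0]]
    - [0.4,[0.12,0,0],[0,0,0]]
    - [0.4,[0.12,0,0],[0,0,0]]
    - [0.4,[0.12,0,0],[0,0,0]]
    - [0.4,[0.12,0,0],[0,0,0]]
    - [0.4,[0.12,0,0],[0,0,0]]
    - [0.4,[0.1,0,0],[0,0,0]]
    - [0.4,[0.08,0,0],[0,0,0]]
    - [0.4,[0.04,0,0],[0,0,0]]
    - [0.4,[0,0,0],[0,0,0]]

```text
time: 7.22
ee_pos: [0.5626, 0.0736, 0.0247]
tcp_rot: [-180.0, 0.0, 53.7]
wrist_force: [-0.0, -0.1, -0.0]
opening: 0.034
```

```bash
python3 -c "
from h import *
go(30,26.6,.0245)
cv2.imwrite('pics/w5.png',viewer.camera('wrist'))"
```

```text
t 7.22 pos [0.5626 0.0736 0.0247] rpy [-180.      0.     53.66] open 0.034 F [-0.03 -0.12 -0.01] board [-11.5  -6.5]
target [0.5938 0.1166 0.0245] units [ 0.885 -0.006  0.003]
```

View pics/w5.png

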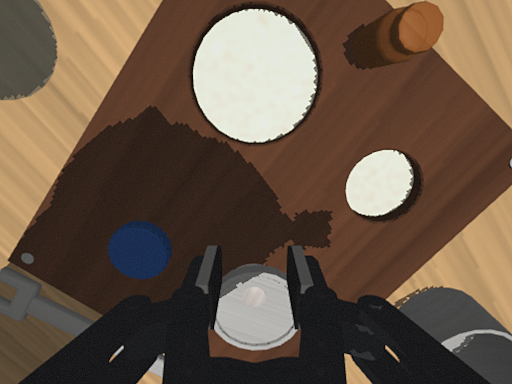

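The lid at (256,305) is now beneath the gripper and hasn't moved. The partly open tips stand farther back than I assumed and passed over it without contact (force is about 0). I'll raise, back off, and find the tip height by a gentle touch on the deck.

>>> arm_command:
  motion:
    - [0.4,[0,0,-0.3],[0,0,0]]
    - [0.4,[-0.2,0,-0.1],[0,0,0]]
    - [0.4,[-0.4,0,0],[0,0,0]]
    - [0.4,[-0.4,0,0],[0,0,0]]
    - [0.4,[-0.4,0,0],[0,0,0]]
    - [0.4,[-0.36,0,0],[0,0,0]]
    - [0.4,[-0.1,0,0],[0,0,0]]
    - [0.4,[0,0,0.2],[0,0,0]]
    - [0.4,[0,0,0.2],[0,0,0]]
    - [0.4,[0,0,0],[0,0,0]]

```text
time: 8.52
ee_pos: [0.4956, -0.0159, 0.0229]
tcp_rot: [-179.9, 0.1, 53.7]
wrist_force: [0.5, 0.0, -0.7]
opening: 0.034
```

```bash
python3 -c "
from h import *
go(-99,-75,.022)
im=viewer.camera('wrist');cv2.imwrite('pics/w6.png',im)
c=viewer.calibration('wrist');print(np.round(c['T'],3).tolist(),c['fx'],c['cy'])
for p in [(-56.5,-41),(-65,44)]:
  print(proj(c,np.append(BC+BR@np.array(p)/1000,.031)))"
```

```text
t 8.53 pos [ 0.4956 -0.0159  0.0229] rpy [-1.7986e+02  9.0000e-02  5.3690e+01] open 0.034 F [ 0.49  0.02 -0.69] board [-100.   -74.9]
target [ 0.4966 -0.0157  0.022 ] units [0.012 0.012 0.015]
[[0.806, -0.559, -0.193, 0.546], [-0.592, -0.763, -0.261, 0.051], [-0.002, 0.325, -0.946, 0.2], [0.0, 0.0, 0.0, 1.0]] 305.2315169082366 197.87563466959978
(np.float64(252.57975493313506), np.float64(147.1210307032489))
(np.float64(109.86099343629644), np.float64(56.1668872013733))
```

View pics/w6.png

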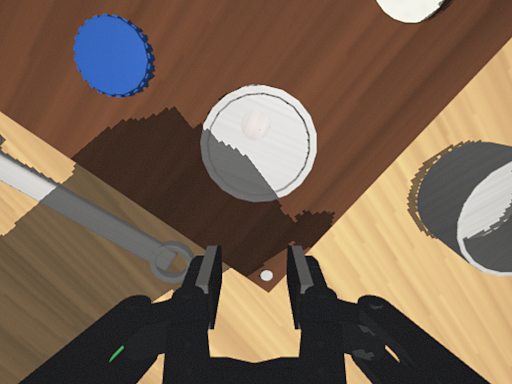

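The lid is unmoved, now at (258,144). I'll compute where the finger tips should appear for different tip heights.

```bash
python3 -c "
from h import *
o=bot.get_obs();c=viewer.calibration('wrist')
R=Ro.from_euler('xyz',o['tcp_rot'],degrees=True).as_matrix()
for r in (0,3,6,9,12):
  print(r,[np.round(proj(c,o['ee_pos']+R@np.array([x,y,-r/1000])),1).tolist() for x in(.011,-.011) for y in(-.017,.017)])
for u,v in [(258,144)]: print(((ray(c,u,v,.031)[:2]-BC)@BR*1000).round(1))
print(((ray(c,266,275,.022)[:2]-BC)@BR*1000).round(1))
im=cv2.imread('pics/w6.png');cv2.imwrite('pics/w6c.png',cv2.resize(im[220:340,180:330],None,fx=5,fy=5))
"
```

```text
0 [[225.5, 215.6], [280.1, 215.6], [226.5, 247.1], [279.2, 247.2]]
3 [[225.1, 217.4], [280.5, 217.5], [226.1, 249.4], [279.5, 249.4]]
6 [[224.7, 219.3], [280.9, 219.4], [225.7, 251.7], [279.9, 251.8]]
9 [[224.2, 221.3], [281.3, 221.4], [225.3, 254.1], [280.3, 254.1]]
12 [[223.7, 223.3], [281.8, 223.4], [224.9, 256.5], [280.7, 256.6]]
[-53.3 -42.3]
[-120.  -102.3]
```

View pics/w6c.png

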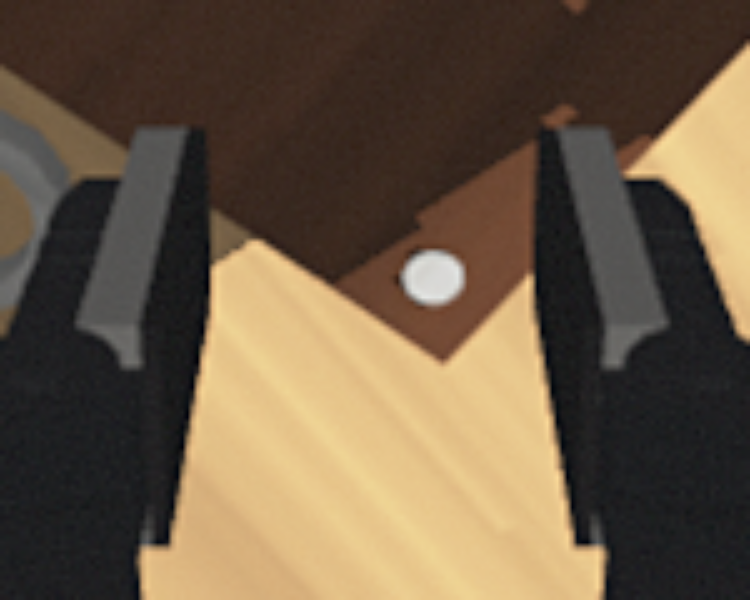

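```bash
python3 -c "
from h import *
o=bot.get_obs();c=viewer.calibration('scene')
R=Ro.from_euler('xyz',o['tcp_rot'],degrees=True).as_matrix()
im=viewer.camera('scene');x0,y0=205,110
im2=cv2.resize(im[y0:y0+100,x0:x0+130],None,fx=6,fy=6,interpolation=cv2.INTER_CUBIC)
for y in(-.017,.017,-.03,.03):
  p=proj(c,o['ee_pos']+R@np.array([.011,y,0]));cv2.circle(im2,(int((p[0]-x0+.5)*6),int((p[1]-y0+.5)*6)),3,(0,255,0),-1)
cv2.imwrite('pics/s6.png',cv2.convertScaleAbs(im2,alpha=2.5))
"
```

```text
(no output)
```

View pics/s6.png

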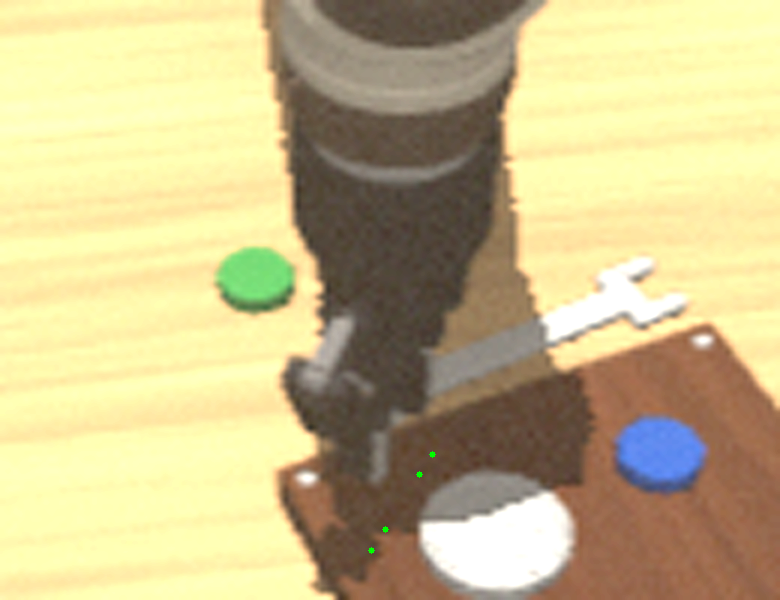

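```bash
python3 -c "
from h import *
o=bot.get_obs();c=viewer.calibration('wrist');cs=viewer.calibration('scene')
R=Ro.from_euler('xyz',o['tcp_rot'],degrees=True).as_matrix();T=np.array(c['T'])
Z=c['fx']*o['opening']/66.2
for gap in (62,66.2,74):
  Z=c['fx']*o['opening']/gap
  P=[T[:3,3]+T[:3,:3]@(Z*np.array([(u-c['cx'])/c['fx'],(245.4-c['cy'])/c['fy'],1])) for u in(254.5-gap/2,254.5+gap/2)]
  for p in P: print(gap,p.round(4),'tool',(R.T@(p-o['ee_pos'])*1000).round(1), ((np.array(proj(cs,p))-[205,110]+.5)*6).round(0))
"
```

```text
62 [ 0.485  -0.0041  0.0481] tool [  2.8 -16.3 -23.8] [404. 433.]
62 [ 0.5129 -0.0245  0.048 ] tool [  2.8  18.3 -23.8] [368. 489.]
66.2 [0.488  0.     0.0577] tool [  7.9 -16.3 -33.5] [416. 423.]
66.2 [ 0.5159 -0.0204  0.0577] tool [  7.9  18.3 -33.5] [379. 479.]
74 [0.4926 0.0064 0.0728] tool [ 15.8 -16.3 -48.5] [434. 406.]
74 [ 0.5205 -0.014   0.0728] tool [ 15.8  18.3 -48.5] [398. 462.]
```

Wrist and scene views agree that the visible fingertips sit about 33 mm above the reported TCP at this opening. That explains the miss, so I'll descend in small steps and watch the force.

>>> arm_command:
  motion:
    - [0.4,[0,0,0.06],[0,0,0]]
    - [0.4,[0,0,0.06],[0,0,0]]
    - [0.4,[0,0,0.05],[0,0,0]]
    - [0.4,[0,0,0],[0,0,0]]

```text
time: 9.12
ee_pos: [0.4963, -0.0163, 0.0142]
tcp_rot: [-180.0, 0.0, 53.7]
wrist_force: [-0.6, -0.5, 1.0]
opening: 0.0341
```

>>> arm_command:
  motion:
    - [0.4,[0,0,0.06],[0,0,0]]
    - [0.4,[0,0,0.06],[0,0,0]]
    - [0.4,[0,0,0.05],[0,0,0]]
    - [0.4,[0,0,0],[0,0,0]]

```text
time: 9.62
ee_pos: [0.4963, -0.0163, 0.004]
tcp_rot: [-180.0, 0.0, 53.7]
wrist_force: [-0.4, 0.4, 0.2]
opening: 0.0341
```

```bash
python3 -c "
from h import *
o=bot.get_obs();print(o['ee_pos'],o['wrist_force'])
im=viewer.camera('scene');x0,y0=205,110
im2=cv2.resize(im[y0:y0+100,x0:x0+130],None,fx=6,fy=6,interpolation=cv2.INTER_CUBIC)
cv2.imwrite('pics/s7.png',cv2.convertScaleAbs(im2,alpha=2.5))
cv2.imwrite('pics/w7.png',viewer.camera('wrist'))
"
```

```text
[ 0.49626165 -0.01629375  0.00398267] [-0.39981046  0.44947367  0.19414667]
```

View pics/s7.png

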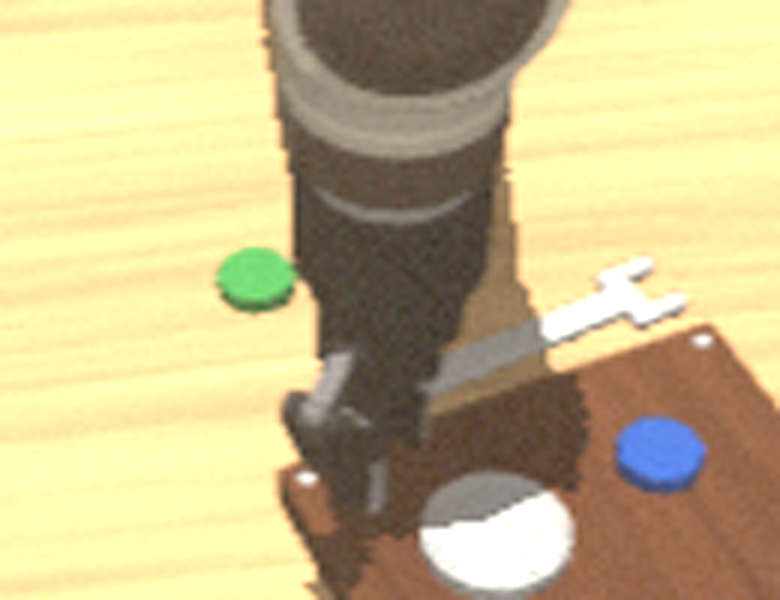

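View pics/w7.png

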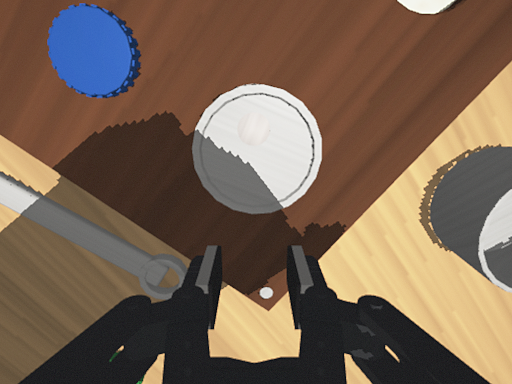

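The tips are still clear of the deck: the tip shadow has nearly met the tip but not quite. I'll keep going slowly.

>>> arm_command:
  motion:
    - [0.4,[0,0,0.05],[0,0,0]]
    - [0.4,[0,0,0.05],[0,0,0]]
    - [0.4,[0,0,0.04],[0,0,0]]
    - [0.4,[0,0,0],[0,0,0]]

```text
time: 10.22
ee_pos: [0.4963, -0.0163, -0.0044]
tcp_rot: [-180.0, 0.0, 53.7]
wrist_force: [-0.4, 0.1, -0.1]
opening: 0.0342
```

>>> arm_command:
  motion:
    - [0.4,[0,0,0.03],[0,0,0]]
    - [0.4,[0,0,0],[0,0,0]]

```text
time: 10.48
ee_pos: [0.4964, -0.0163, -0.006]
tcp_rot: [-180.0, 0.0, 53.7]
wrist_force: [0.3, -0.3, 0.3]
opening: 0.0343
```

>>> arm_command:
  motion:
    - [0.4,[0,0,0.03],[0,0,0]]
    - [0.4,[0,0,0],[0,0,0]]

```text
time: 10.72
ee_pos: [0.4964, -0.0163, -0.0078]
tcp_rot: [-180.0, 0.0, 53.7]
wrist_force: [0.2, -0.1, -0.1]
opening: 0.0342
```

>>> arm_command:
  motion:
    - [0.4,[0,0,0.03],[0,0,0]]
    - [0.4,[0,0,0],[0,0,0]]

```text
time: 10.98
ee_pos: [0.4964, -0.0163, -0.0097]
tcp_rot: [-180.0, 0.0, 53.7]
wrist_force: [-0.9, 0.5, 0.2]
opening: 0.0342
```

```bash
python3 -c "
from h import *
o=bot.get_obs();print(o['ee_pos'],o['wrist_force'])
im=viewer.camera('wrist');cv2.imwrite('pics/w8.png',im)
cv2.imwrite('pics/w8c.png',cv2.resize(im[200:340,180:330],None,fx=4,fy=4))
"
```

```text
[ 0.49635217 -0.01629281 -0.00969185] [-0.92265268  0.54370134  0.20264589]
```

View pics/w8c.png

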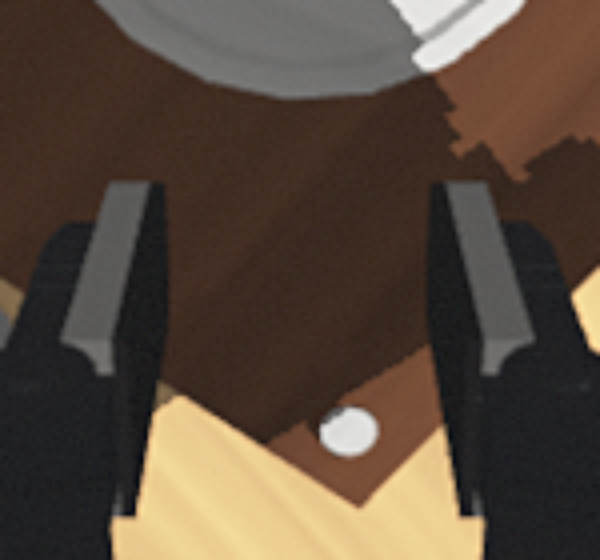

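Visible tip height is now about 0.024, roughly 2 mm above the deck, with no contact. Pushing again.

>>> arm_command:
  motion:
    - [0.4,[0.05,0,0],[0,0,0]]
    - [0.4,[0.08,0,0],[0,0,0]]
    - [0.4,[0.08,0,0],[0,0,0]]
    - [0.4,[0.08,0,0],[0,0,0]]
    - [0.4,[0.08,0,0],[0,0,0]]
    - [0.4,[0.08,0,0],[0,0,0]]
    - [0.4,[0.08,0,0],[0,0,0]]
    - [0.4,[0.08,0,0],[0,0,0]]
    - [0.4,[0.08,0,0],[0,0,0]]
    - [0.4,[0.06,0,0],[0,0,0]]
    - [0.4,[0.03,0,0],[0,0,0]]
    - [0.4,[0,0,0],[0,0,0]]

```text
time: 12.52
ee_pos: [0.5242, 0.0215, -0.0095]
tcp_rot: [-180.0, 0.0, 53.7]
wrist_force: [-0.2, -0.5, -0.6]
opening: 0.034
```

```bash
python3 -c "
from h import *
go(31,27,-.0097)
im=viewer.camera('wrist');cv2.imwrite('pics/w9.png',im)
"
```

```text
t 12.53 pos [ 0.5242  0.0215 -0.0095] rpy [-180.      0.     53.66] open 0.034 F [-0.2  -0.47 -0.56] board [-62.5 -46.5]
target [ 0.5947  0.1173 -0.0097] units [ 1.982e+00 -1.000e-03  3.000e-03]
```

View pics/w9.png

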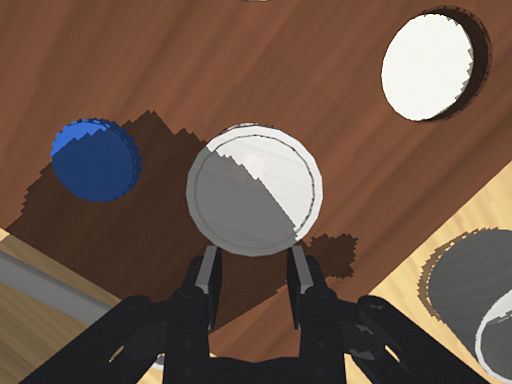

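The lid at (254,190) is now moving ahead of the tips in the cradle. Continuing toward the wide recess.

>>> arm_command:
  motion:
    - [0.4,[0.06,0,0],[0,0,0]]
    - [0.4,[0.1,0,0],[0,0,0]]
    - [0.4,[0.11,0,0],[0,0,0]]
    - [0.4,[0.11,0,0],[0,0,0]]
    - [0.4,[0.11,0,0],[0,0,0]]
    - [0.4,[0.11,0,0],[0,0,0]]
    - [0.4,[0.11,0,0],[0,0,0]]
    - [0.4,[0.11,0,0],[0,0,0]]
    - [0.4,[0.1,0,0],[0,0,0]]
    - [0.4,[0.08,0,0],[0,0,0]]
    - [0.4,[0.04,0,0],[0,0,0]]
    - [0.4,[0,0,0],[0,0,0]]

```text
time: 14.08
ee_pos: [0.5612, 0.0718, -0.0096]
tcp_rot: [-180.0, 0.0, 53.7]
wrist_force: [0.0, 0.3, -0.2]
opening: 0.0342
```

```bash
python3 -c "
from h import *
go(31,27,-.0097)
im=viewer.camera('wrist');cv2.imwrite('pics/w10.png',im)
"
```

```text
t 14.07 pos [ 0.5612  0.0718 -0.0096] rpy [-179.99    0.     53.66] open 0.0342 F [ 0.    0.33 -0.18] board [-13.4  -7.9]
target [ 0.5947  0.1173 -0.0097] units [ 0.942 -0.     0.002]
```

View pics/w10.png

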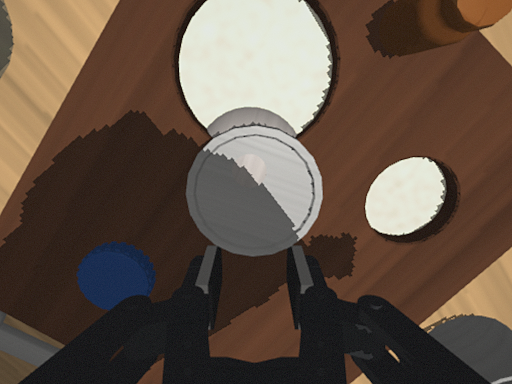

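On track: the lid is overhanging the recess rim and centred on it. One more push with about 0.94 units left.

>>> arm_command:
  motion:
    - [0.4,[0.06,0,0],[0,0,0]]
    - [0.4,[0.09,0,0],[0,0,0]]
    - [0.4,[0.09,0,0],[0,0,0]]
    - [0.4,[0.09,0,0],[0,0,0]]
    - [0.4,[0.09,0,0],[0,0,0]]
    - [0.4,[0.09,0,0],[0,0,0]]
    - [0.4,[0.09,0,0],[0,0,0]]
    - [0.4,[0.09,0,0],[0,0,0]]
    - [0.4,[0.09,0,0],[0,0,0]]
    - [0.4,[0.07,0,0],[0,0,0]]
    - [0.4,[0.04,0,0],[0,0,0]]
    - [0.4,[0,0,0],[0,0,0]]

```text
time: 15.62
ee_pos: [0.5929, 0.1148, -0.0096]
tcp_rot: [-180.0, 0.0, 53.7]
wrist_force: [-0.5, -0.3, -0.5]
opening: 0.0341
```

```bash
python3 -c "
from h import *
go(31,27,-.0097)
im=viewer.camera('wrist');cv2.imwrite('pics/w11.png',im)
"
```

```text
t 15.62 pos [ 0.5929  0.1148 -0.0096] rpy [-180.      0.     53.66] open 0.0341 F [-0.49 -0.28 -0.53] board [28.6 25. ]
target [ 0.5947  0.1173 -0.0097] units [ 0.051 -0.001  0.002]
```

View pics/w11.png

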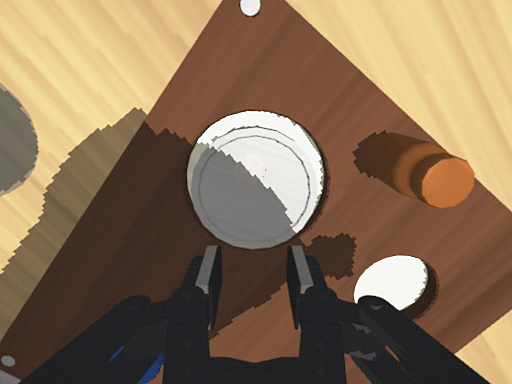

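The lid appears to have dropped in, with white floor visible around its far rim. I'll draw back, rise and check.

>>> arm_command:
  motion:
    - [0.4,[-0.15,0,0],[0,0,0]]
    - [0.4,[-0.2,0,0],[0,0,0]]
    - [0.4,[-0.1,0,-0.5],[0,0,0]]
    - [0.4,[0,0,-0.7],[0,0,0]]
    - [0.4,[0,0,-0.7],[0,0,0]]
    - [0.4,[0,0,0],[0,0,0]]

```text
time: 16.42
ee_pos: [0.5782, 0.0924, 0.1085]
tcp_rot: [179.8, -0.2, 53.6]
wrist_force: [0.8, 0.2, -0.4]
opening: 0.0343
```

```bash
python3 -c "
from h import *
go(-99.4,69.5,.1)
im=viewer.camera('wrist');cv2.imwrite('pics/w12.png',im)
im=viewer.camera('top');cv2.imwrite('pics/t12.png',cv2.convertScaleAbs(cv2.resize(im[110:260,120:300],None,fx=4,fy=4),alpha=1.8))
"
```

```text
t 16.43 pos [0.5782 0.0924 0.1085] rpy [179.75  -0.25  53.62] open 0.0343 F [ 0.77  0.18 -0.44] board [8.5 7.4]
target [0.4576 0.1234 0.1   ] units [-0.777 -1.925  0.13 ]
```

View pics/w12.png

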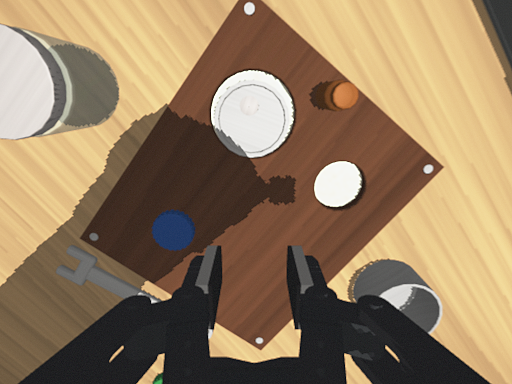

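View pics/t12.png

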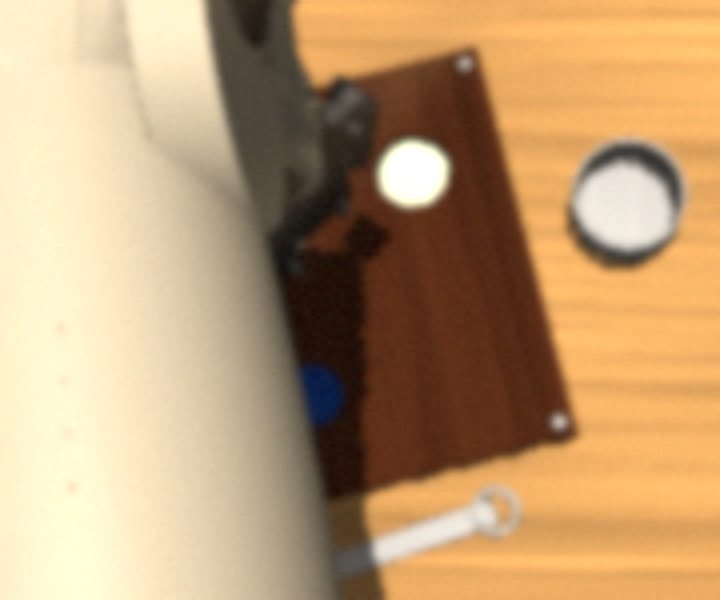

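The lid lies flat and centred in the wide recess at (252,113), and the cap is undisturbed at (173,230). Next I turn by about -75° for the cap push and narrow the fingertips.

>>> arm_command:
  motion:
    - [0.26,[0,0,0],[0,0,1]]
    - [0.26,[0,0,0],[0,0,1]]
    - [0.26,[0,0,0],[0,0,1]]
    - [0.26,[0,0,0],[0,0,1]]
    - [0.26,[0,0,0],[0,0,1]]
    - [0.26,[0,0,0],[0,0,1]]
    - [0.26,[0,0,0],[0,0,1]]
    - [0.26,[0,0,0],[0,0,1]]
    - [0.26,[0,0,0],[0,0,1]]
    - [0.26,[0,0,0],[0,0,1]]
    - [0.26,[0,0,0],[0,0,1]]
    - [0.26,[0,0,0],[0,0,1]]

```text
time: 18.02
ee_pos: [0.5749, -0.0335, 0.103]
tcp_rot: [-174.5, 1.3, -6.3]
wrist_force: [0.4, 0.1, -0.3]
opening: 0.0223
```

```bash
python3 -c "
from h import *
im=cv2.imread('pics/w12.png')
H,S,V=cv2.split(cv2.cvtColor(im,cv2.COLOR_BGR2HSV));m=(H>100)&(H<130)&(S>120)
ys,xs=np.nonzero(m);ok=(abs(xs-173)<40)&(abs(ys-230)<40);print(xs[ok].mean(),ys[ok].mean(),ok.sum())
d=np.array([60+65.5,-50-44]);u=d/np.linalg.norm(d);print('yaw',np.degrees(np.arctan2(u[1],u[0]))+15.5)
s=np.array([-65.5,44])-52*u;print(s)
go(*s,.06)
"
```

```text
173.14004542013626 229.84178652535957 1321
yaw -21.33335697508823
[-107.1198895    75.17346305]
t 18.02 pos [ 0.5749 -0.0335  0.103 ] rpy [-174.5     1.32   -6.3 ] open 0.0223 F [ 0.36  0.07 -0.31] board [ -28.3 -113.1]
target [0.4487 0.1268 0.06  ] units [-2.367 -2.34   1.   ]
```

The turn also displaced and tilted the tool, which I didn't expect. Letting it settle before checking.

>>> arm_command:
  motion:
    - [0.26,[0,0,0],[0,0,0]]
    - [0.26,[0,0,0],[0,0,0]]

```text
time: 18.27
ee_pos: [0.5754, -0.0324, 0.1037]
tcp_rot: [-174.5, 1.2, -6.2]
wrist_force: [0.6, 0.4, 0.1]
opening: 0.022
```

```bash
python3 -c "
from h import *
go(-107,75,.06);o=bot.get_obs();print(o['q'].round(1))
im=viewer.camera('wrist');cv2.imwrite('pics/w13.png',im)
im=viewer.camera('scene');cv2.imwrite('pics/s13.png',cv2.convertScaleAbs(im,alpha=1.8))
"
```

```text
t 18.27 pos [ 0.5754 -0.0324  0.1037] rpy [-174.54    1.25   -6.17] open 0.022 F [0.57 0.36 0.09] board [ -27.5 -112.1]
target [0.4488 0.1267 0.06  ] units [-2.366 -2.323  1.006]
[ -6.2   9.    3.9  86.1   5.5 179.9]
```

View pics/w13.png

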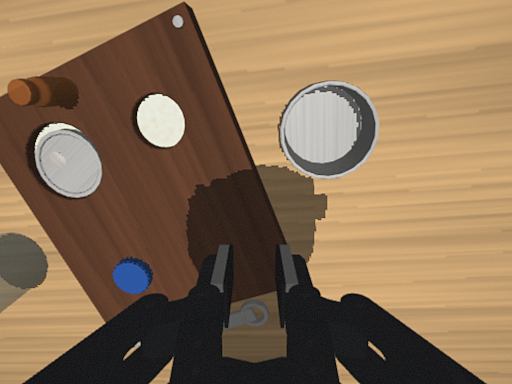

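View pics/s13.png

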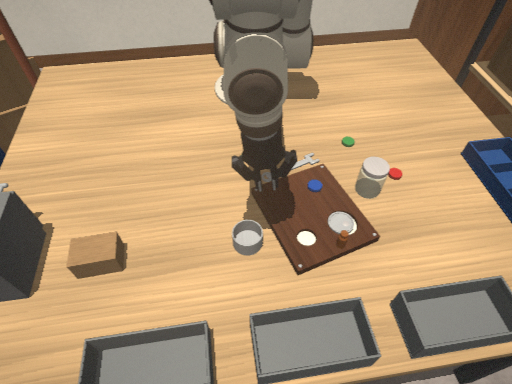

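The cause is the last joint reaching its 180° limit. Nothing was touched, and the view shows the lid at (68,160) still in its recess. I'll use the half-turned orientation instead (yaw 158.7°, pushing along tool -x). Leveling first, then turning the other way.

```bash
python3 -c "
from h import *
o=bot.get_obs();R=Ro.from_euler('xyz',o['tcp_rot'],degrees=True)
print(((R.inv()*Ro.from_euler('xyz',[180,0,-6.2],degrees=True)).as_rotvec(degrees=True)/6).round(3))"
```

```text
[-0.911  0.202  0.006]
```

>>> arm_command:
  motion:
    - [0.26,[0,0,-0.1],[-0.45,0.1,-0.3]]
    - [0.26,[0,0,-0.1],[-0.45,0.1,-0.3]]
    - [0.26,[0,0,0],[0,0,-1]]
    - [0.26,[0,0,0],[0,0,-1]]
    - [0.26,[0,0,0],[0,0,-1]]
    - [0.26,[0,0,0],[0,0,-1]]
    - [0.26,[0,0,0],[0,0,-1]]
    - [0.26,[0,0,0],[0,0,-1]]
    - [0.26,[0,0,0],[0,0,-1]]
    - [0.26,[0,0,0],[0,0,-1]]
    - [0.26,[0,0,0],[0,0,-1]]
    - [0.26,[0,0,0],[0,0,-1]]

```text
time: 19.88
ee_pos: [0.5761, -0.0324, 0.1166]
tcp_rot: [179.9, -0.2, 57.7]
wrist_force: [0.5, 0.2, 0.4]
opening: 0.0221
```

>>> arm_command:
  motion:
    - [0.26,[0,0,0],[0,0,-1]]
    - [0.26,[0,0,0],[0,0,-1]]
    - [0.26,[0,0,0],[0,0,-1]]
    - [0.26,[0,0,0],[0,0,-1]]
    - [0.26,[0,0,0],[0,0,-1]]
    - [0.26,[0,0,0],[0,0,-1]]
    - [0.26,[0,0,0],[0,0,-1]]
    - [0.26,[0,0,0],[0,0,-1]]
    - [0.26,[0,0,0],[0,0,-1]]
    - [0.26,[0,0,0],[0,0,-1]]
    - [0.26,[0,0,0],[0,0,0]]

```text
time: 21.25
ee_pos: [0.5761, -0.0325, 0.1166]
tcp_rot: [179.8, 0.0, 117.4]
wrist_force: [0.3, -0.6, -0.1]
opening: 0.0224
```

```bash
python3 -c "
from h import *
go(-107,75,.06);o=bot.get_obs();print(o['q'].round(1));R=Ro.from_euler('xyz',o['tcp_rot'],degrees=True)
print(((R.inv()*Ro.from_euler('xyz',[180,0,158.7],degrees=True)).as_rotvec(degrees=True)/6).round(3))"
```

```text
t 21.25 pos [ 0.5761 -0.0325  0.1166] rpy [1.7978e+02 2.0000e-02 1.1740e+02] open 0.0224 F [ 0.35 -0.59 -0.12] board [ -26.9 -112.4]
target [0.4488 0.1267 0.06  ] units [ 3.332 -0.665  0.939]
[-3.3  7.6  3.9 86.1  0.1 59.3]
[ 0.034  0.017 -6.884]
```

>>> arm_command:
  motion:
    - [0.26,[0,0,0],[0.03,0.02,-0.98]]
    - [0.26,[0,0,0],[0,0,-0.98]]
    - [0.26,[0,0,0],[0,0,-0.98]]
    - [0.26,[0,0,0],[0,0,-0.98]]
    - [0.26,[0,0,0],[0,0,-0.98]]
    - [0.26,[0,0,0],[0,0,-0.98]]
    - [0.26,[0,0,0],[0,0,-0.98]]
    - [0.26,[0,0,0],[0,0,0]]

```text
time: 22.25
ee_pos: [0.5761, -0.0329, 0.1166]
tcp_rot: [179.9, -0.0, 158.4]
wrist_force: [1.0, 0.9, 0.1]
opening: 0.0219
```

```bash
python3 -c "
from h import *
go(-107,75,.116);o=bot.get_obs();print(o['q'].round(1))
im=viewer.camera('wrist');cv2.imwrite('pics/w14.png',im)"
```

```text
t 22.25 pos [ 0.5761 -0.0329  0.1166] rpy [ 1.7991e+02 -4.0000e-02  1.5840e+02] open 0.0219 F [1.04 0.91 0.11] board [ -27.  -112.8]
target [0.4488 0.1267 0.116 ] units [2.952 1.693 0.015]
[-3.3  7.8  4.2 86.4  0.1 18.3]
```

View pics/w14.png

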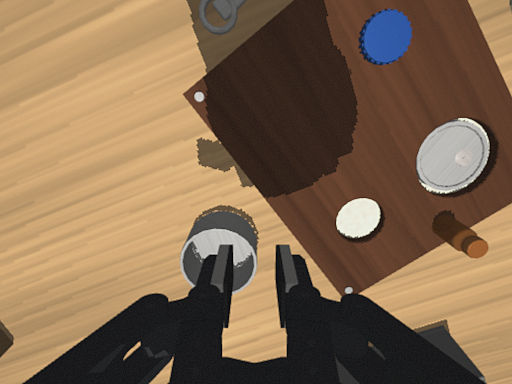

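```bash
python3 -c "
from h import *
c=viewer.calibration('wrist')
im=cv2.imread('pics/w14.png')
H,S,V=cv2.split(cv2.cvtColor(im,cv2.COLOR_BGR2HSV));m=(H>100)&(H<130)&(S>120)
ys,xs=np.nonzero(m);ok=(abs(xs-386)<50)&(abs(ys-37)<50);u,v=xs[ok].mean(),ys[ok].mean();print(u,v,ok.sum())
for n,p in (('cap',ray(c,u,v,.029)),('lid',ray(c,453,157,.019)),('rec',ray(c,359,218,.014)),('screw',ray(c,199,97,.022)),('vial',ray(c,476,249,.072))): print(n,p[:2],((p[:2]-BC)@BR*1000).round(1))"
```

```text
385.1242067089755 36.63417951042611 2206
cap [0.49753425 0.1070634 ] [-65.3  43.1]
lid [0.61605155 0.14504913] [59. 48.]
rec [0.64524097 0.05084478] [ 62.  -50.6]
screw [ 0.4843568  -0.04685115] [-119.2 -101.7]
vial [0.67627719 0.12067505] [110.6   8.4]
```

>>> arm_command:
  motion:
    - [0.26,[0.35,0.2,0],[0,0,0]]
    - [0.26,[0.5,0.28,0],[0,0,0]]
    - [0.26,[0.5,0.28,0],[0,0,0]]
    - [0.26,[0.5,0.28,0],[0,0,0]]
    - [0.26,[0.5,0.28,0],[0,0,0]]
    - [0.26,[0.4,0.23,0],[0,0,0]]
    - [0.26,[0.2,0.14,0],[0,0,0]]
    - [0.26,[0,0,0],[0,0,0]]

```text
time: 23.3
ee_pos: [0.4485, 0.1263, 0.1171]
tcp_rot: [179.9, -0.0, 158.5]
wrist_force: [-0.1, -0.5, -1.1]
opening: 0.0223
```

```bash
python3 -c "
from h import *
go(-107,75,.03);o=bot.get_obs();print(o['q'].round(1))
im=viewer.camera('wrist');cv2.imwrite('pics/w15.png',im)"
```

```text
t 23.3 pos [0.4485 0.1263 0.1171] rpy [ 1.7990e+02 -1.0000e-02  1.5852e+02] open 0.0223 F [-0.1  -0.48 -1.1 ] board [-107.4   74.7]
target [0.4488 0.1267 0.03  ] units [-0.003  0.005  1.452]
[ 15.7  -7.4 -11.1  86.3   0.1  37.1]
```

View pics/w15.png

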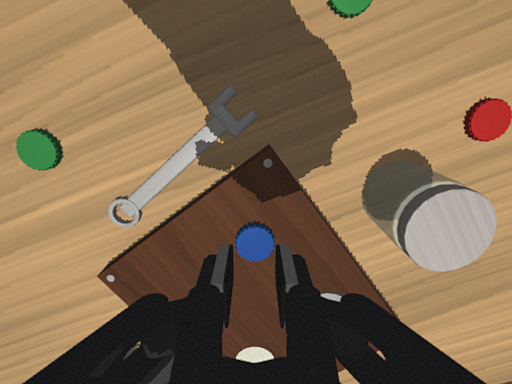

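Aligned: the cap at (255,243) lies between the finger lines and the push direction is down in the image. The pixel gap puts the tips about 34 mm above TCP again. Descending.

>>> arm_command:
  motion:
    - [0.26,[0,0,0.3],[0,0,0]]
    - [0.26,[0,0,0.5],[0,0,0]]
    - [0.26,[0,0,0.5],[0,0,0]]
    - [0.26,[0,0,0.35],[0,0,0]]
    - [0.26,[0,0,0.2],[0,0,0]]
    - [0.26,[0,0,0.1],[0,0,0]]
    - [0.26,[0,0,0.05],[0,0,0]]
    - [0.26,[0,0,0],[0,0,0]]

```text
time: 24.35
ee_pos: [0.4489, 0.1261, -0.0027]
tcp_rot: [179.9, -0.0, 158.5]
wrist_force: [0.3, -0.6, 0.7]
opening: 0.0223
```

>>> arm_command:
  motion:
    - [0.26,[0,0,0.04],[0,0,0]]
    - [0.26,[0,0,0],[0,0,0]]

```text
time: 24.6
ee_pos: [0.4486, 0.1261, -0.0053]
tcp_rot: [179.9, -0.0, 158.5]
wrist_force: [-0.5, 0.5, -0.6]
opening: 0.0224
```

```bash
python3 -c "
from h import *
go(39,-34,-.01)
o=bot.get_obs();c=viewer.calibration('wrist')
im=viewer.camera('wrist');cv2.imwrite('pics/w16.png',im)
cv2.imwrite('pics/w16c.png',cv2.resize(im[210:340,190:320],None,fx=4.6,fy=4.6))
im=viewer.camera('top');cv2.imwrite('pics/t16.png',cv2.convertScaleAbs(cv2.resize(im[130:260,120:300],None,fx=4,fy=4),alpha=2))
"
```

```text
t 24.6 pos [ 0.4486  0.1261 -0.0053] rpy [ 1.7990e+02 -3.0000e-02  1.5852e+02] open 0.0224 F [-0.47  0.49 -0.65] board [-107.4   74.5]
target [ 0.6187  0.0607 -0.01  ] units [-3.037  0.023  0.077]
```

View pics/w16c.png

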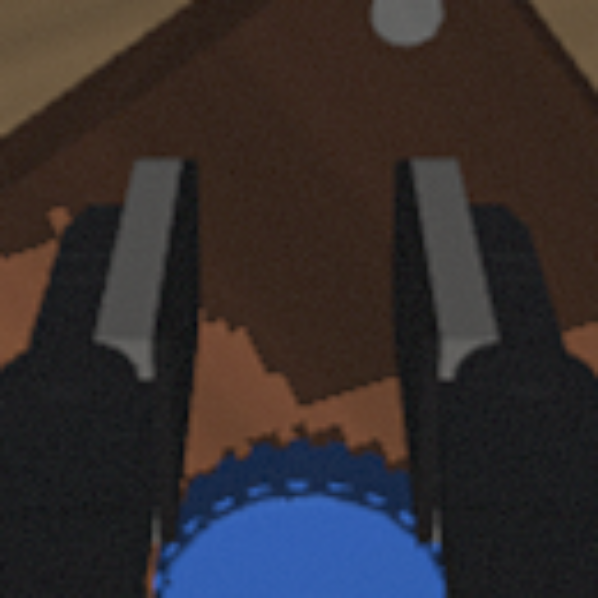

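View pics/t16.png

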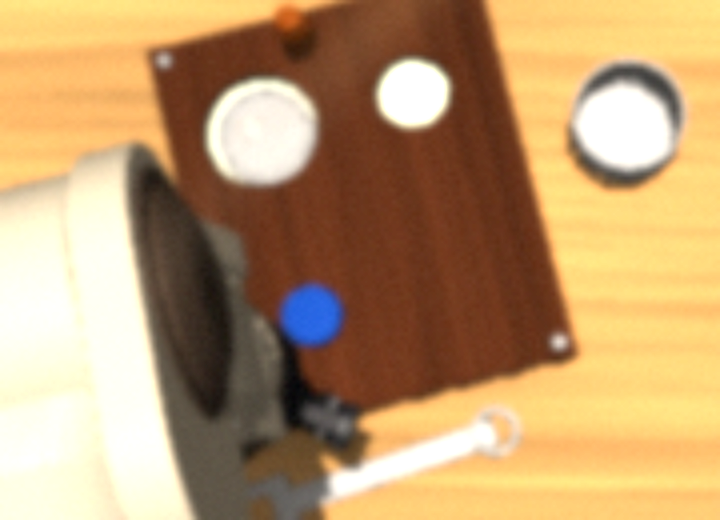

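The lid is flat in the wide recess and the cap is undisturbed and centred ahead of the fingers. Lowering the last millimetres.

>>> arm_command:
  motion:
    - [0.26,[0,0,0.04],[0,0,0]]
    - [0.26,[0,0,0],[0,0,0]]

```text
time: 24.95
ee_pos: [0.4484, 0.126, -0.0081]
tcp_rot: [179.9, -0.1, 158.5]
wrist_force: [-0.1, -0.8, 0.3]
opening: 0.0222
```

>>> arm_command:
  motion:
    - [0.26,[0,0,0.03],[0,0,0]]
    - [0.26,[0,0,0],[0,0,0]]

```text
time: 25.2
ee_pos: [0.4485, 0.126, -0.0098]
tcp_rot: [179.9, -0.0, 158.5]
wrist_force: [0.6, 0.2, -0.2]
opening: 0.0222
```

>>> arm_command:
  motion:
    - [0.26,[-0.05,0,0],[0,0,0]]
    - [0.26,[-0.08,0,0],[0,0,0]]
    - [0.26,[-0.08,0,0],[0,0,0]]
    - [0.26,[-0.08,0,0],[0,0,0]]
    - [0.26,[-0.08,0,0],[0,0,0]]
    - [0.26,[-0.08,0,0],[0,0,0]]
    - [0.26,[-0.08,0,0],[0,0,0]]
    - [0.26,[-0.08,0,0],[0,0,0]]
    - [0.26,[-0.08,0,0],[0,0,0]]
    - [0.26,[-0.05,0,0],[0,0,0]]
    - [0.26,[0,0,0],[0,0,0]]

```text
time: 26.58
ee_pos: [0.49, 0.1097, -0.0097]
tcp_rot: [179.9, -0.0, 158.5]
wrist_force: [-0.7, 0.2, 1.2]
opening: 0.0222
```

```bash
python3 -c "
from h import *
go(39,-34,-.01)
im=viewer.camera('wrist');cv2.imwrite('pics/w17.png',im)
im=viewer.camera('top');cv2.imwrite('pics/t17.png',cv2.convertScaleAbs(cv2.resize(im[130:260,120:300],None,fx=4,fy=4),alpha=2))
"
```

```text
t 26.57 pos [ 0.49    0.1097 -0.0097] rpy [ 1.7992e+02 -4.0000e-02  1.5851e+02] open 0.0222 F [-0.7   0.18  1.17] board [-71.9  47.6]
target [ 0.6187  0.0607 -0.01  ] units [-2.295  0.025  0.004]
```

View pics/w17.png

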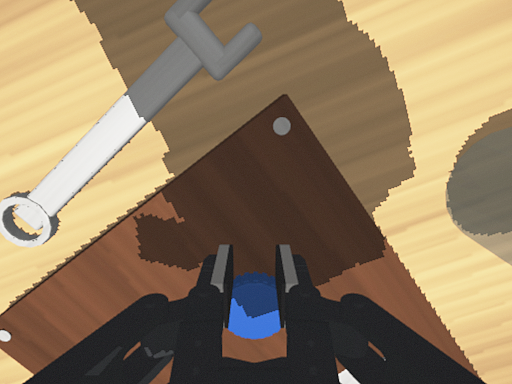

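View pics/t17.png

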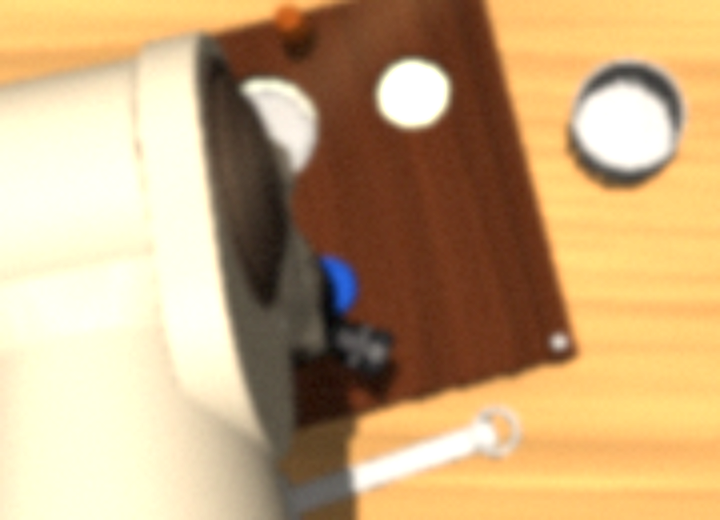

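The cap has moved from crop (312,316) to (340,285), cradled by the tips and heading for the narrow recess. Continuing.

>>> arm_command:
  motion:
    - [0.26,[-0.06,0,0],[0,0,0]]
    - [0.26,[-0.1,0.005,0],[0,0,0]]
    - [0.26,[-0.12,0.005,0],[0,0,0]]
    - [0.26,[-0.12,0.005,0],[0,0,0]]
    - [0.26,[-0.12,0.005,0],[0,0,0]]
    - [0.26,[-0.12,0,0],[0,0,0]]
    - [0.26,[-0.12,0,0],[0,0,0]]
    - [0.26,[-0.12,0,0],[0,0,0]]
    - [0.26,[-0.12,0,0],[0,0,0]]
    - [0.26,[-0.1,0,0],[0,0,0]]
    - [0.26,[-0.06,0,0],[0,0,0]]
    - [0.26,[0,0,0],[0,0,0]]

```text
time: 28.18
ee_pos: [0.5552, 0.0853, -0.0098]
tcp_rot: [179.9, -0.0, 158.5]
wrist_force: [-0.7, -0.2, 0.4]
opening: 0.0219
```

```bash
python3 -c "
from h import *
go(39,-34,-.01)
im=viewer.camera('top');cv2.imwrite('pics/t18.png',cv2.convertScaleAbs(cv2.resize(im[130:260,120:300],None,fx=4,fy=4),alpha=2))
im=viewer.camera('scene');cv2.imwrite('pics/s18.png',cv2.convertScaleAbs(cv2.resize(im[160:280,240:390],None,fx=5,fy=5),alpha=2))
"
```

```text
t 28.18 pos [ 0.5552  0.0853 -0.0098] rpy [ 1.7992e+02 -5.0000e-02  1.5851e+02] open 0.0219 F [-0.7  -0.21  0.36] board [-15.6   6.7]
target [ 0.6187  0.0607 -0.01  ] units [-1.135  0.005  0.002]
```

View pics/t18.png

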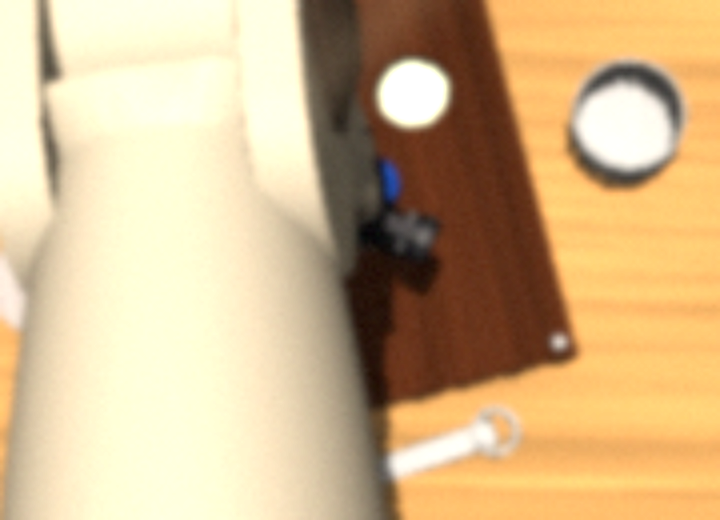

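View pics/s18.png

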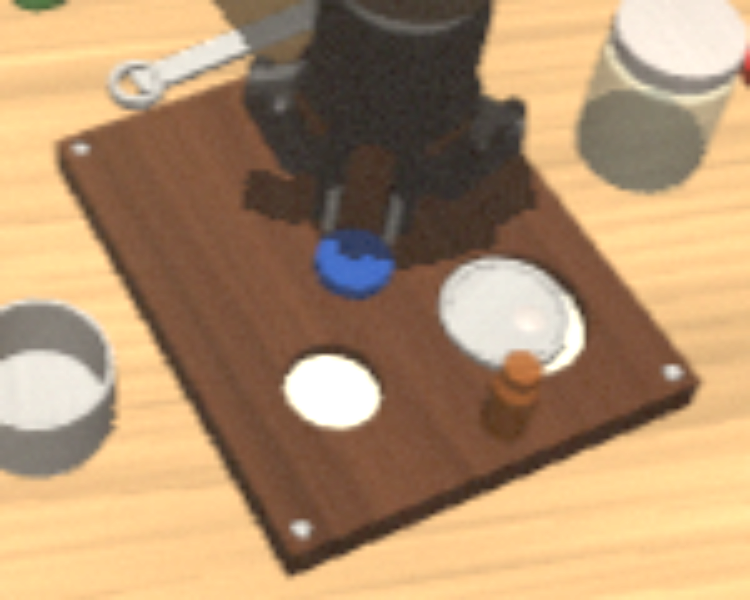

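The scene view clearly shows the cap at crop (355,258) centred between the tips, and the lid in its recess. Checking its line to the recess.

```bash
python3 -c "
from h import *
c=viewer.calibration('scene');p=ray(c,240+355.5/5-.5,160+257.5/5-.5,.032)[:2];b=(p-np.array([.5714,.083]))@BR*1000
d=np.array([60,-50])-b;a=np.radians(-21.49-15.5);u=np.array([np.cos(a),np.sin(a)]);print(b,'along',d@u,'lat',d@np.array([-u[1],u[0]]))"
```

```text
[ 5.63012144 -8.53281176] along 68.3772222914153 lat -0.40849339376861404
```

68 mm to go with 0.4 mm lateral error. Final push.

>>> arm_command:
  motion:
    - [0.26,[-0.06,0,0],[0,0,0]]
    - [0.26,[-0.1,0,0],[0,0,0]]
    - [0.26,[-0.12,0,0],[0,0,0]]
    - [0.26,[-0.12,0,0],[0,0,0]]
    - [0.26,[-0.12,0,0],[0,0,0]]
    - [0.26,[-0.12,0,0],[0,0,0]]
    - [0.26,[-0.12,0,0],[0,0,0]]
    - [0.26,[-0.1,0,0],[0,0,0]]
    - [0.26,[-0.1,0,0],[0,0,0]]
    - [0.26,[-0.1,0,0],[0,0,0]]
    - [0.26,[-0.06,0,0],[0,0,0]]
    - [0.26,[0,0,0],[0,0,0]]

```text
time: 29.78
ee_pos: [0.6178, 0.0607, -0.0098]
tcp_rot: [179.9, -0.0, 158.5]
wrist_force: [0.7, 0.4, -0.3]
opening: 0.0221
```

```bash
python3 -c "
from h import *
go(39,-34,-.01)
im=viewer.camera('scene');cv2.imwrite('pics/s19.png',cv2.convertScaleAbs(cv2.resize(im[160:280,240:390],None,fx=5,fy=5),alpha=2))
"
```

```text
t 29.77 pos [ 0.6178  0.0607 -0.0098] rpy [ 1.7991e+02 -4.0000e-02  1.5851e+02] open 0.0221 F [ 0.68  0.44 -0.28] board [ 38.2 -33.7]
target [ 0.6187  0.0607 -0.01  ] units [-0.014  0.005  0.003]
```

View pics/s19.png

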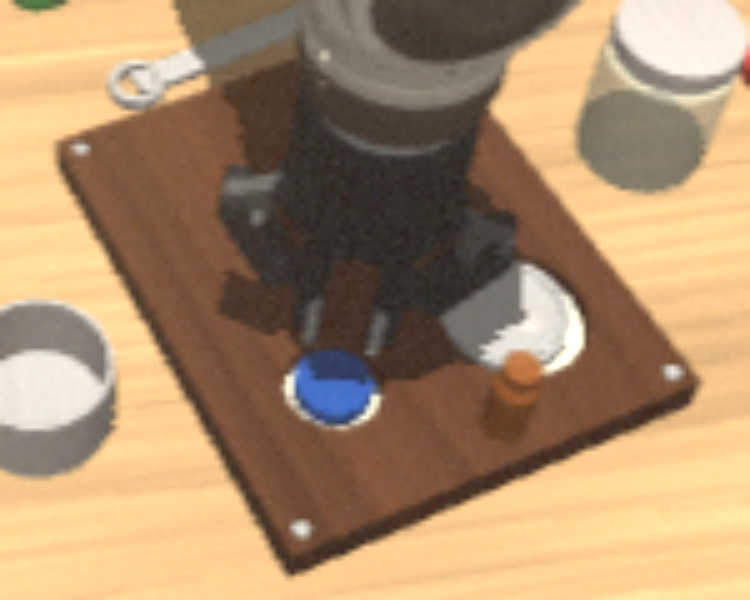

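The cap is in the narrow recess with white floor visible on both sides. Drawing back, rising and moving clear.

>>> arm_command:
  motion:
    - [0.26,[0.1,0,0],[0,0,0]]
    - [0.26,[0.2,0,0],[0,0,0]]
    - [0.26,[0.1,0,-0.2],[0,0,0]]
    - [0.26,[0,0,-0.7],[0,0,0]]
    - [0.26,[0,0,-0.8],[0,0,0]]
    - [0.26,[0,0,-0.8],[0,0,0]]
    - [0.26,[0.3,0.3,-0.7],[0,0,0]]
    - [0.26,[0.5,0.5,-0.2],[0,0,0]]
    - [0.26,[0.5,0.7,0],[0,0,0]]
    - [0.26,[0.5,0.8,0],[0,0,0]]
    - [0.26,[0.2,0.3,0],[0,0,0]]
    - [0.26,[0,0,0],[0,0,0]]

```text
time: 31.32
ee_pos: [0.5401, 0.2594, 0.1951]
tcp_rot: [179.9, -0.0, 158.7]
wrist_force: [1.7, -0.6, 0.5]
opening: 0.0224
```

```bash
python3 -c "
from h import *
go(39,-34,.2)
"
```

```text
t 31.32 pos [0.5401 0.2594 0.1951] rpy [ 1.7990e+02 -2.0000e-02  1.5865e+02] open 0.0224 F [ 1.68 -0.6   0.54] board [ 16.4 178.5]
target [0.6187 0.0607 0.2   ] units [-2.425 -2.609 -0.087]
```

>>> arm_command:
  motion:
    - [0.26,[0,-0.4,-0.1],[0,0,0]]
    - [0.26,[0,-0.8,0],[0,0,0]]
    - [0.26,[0,-0.8,0],[0,0,0]]
    - [0.26,[0,-0.8,0],[0,0,0]]
    - [0.26,[0,-0.8,0],[0,0,0]]
    - [0.26,[0,-0.8,0],[0,0,0]]
    - [0.26,[0,-0.8,0],[0,0,0]]
    - [0.26,[0,-0.8,0],[0,0,0]]
    - [0.26,[0,-0.8,0],[0,0,0]]
    - [0.26,[0,-0.8,0],[0,0,0]]
    - [0.26,[0,-0.4,0],[0,0,0]]
    - [0.26,[0,0,0],[0,0,0]]

```text
time: 32.83
ee_pos: [0.3636, -0.1902, 0.2002]
tcp_rot: [179.9, -0.0, 158.3]
wrist_force: [-0.6, -0.3, -1.2]
opening: 0.0222
```

```bash
python3 -c "
from h import *
go(39,-34,.2)
im=viewer.camera('top');cv2.imwrite('pics/t20.png',cv2.convertScaleAbs(cv2.resize(im[110:260,110:310],None,fx=4,fy=4),alpha=1.6))
im=viewer.camera('scene');cv2.imwrite('pics/s20.png',cv2.convertScaleAbs(cv2.resize(im[140:290,220:420],None,fx=4,fy=4),alpha=1.6))
"
```

```text
t 32.83 pos [ 0.3636 -0.1902  0.2002] rpy [ 1.7994e+02 -1.0000e-02  1.5826e+02] open 0.0222 F [-0.62 -0.3  -1.25] board [-273.8 -207.6]
target [0.6187 0.0607 0.2   ] units [-2.4    5.458  0.009]
```

View pics/t20.png

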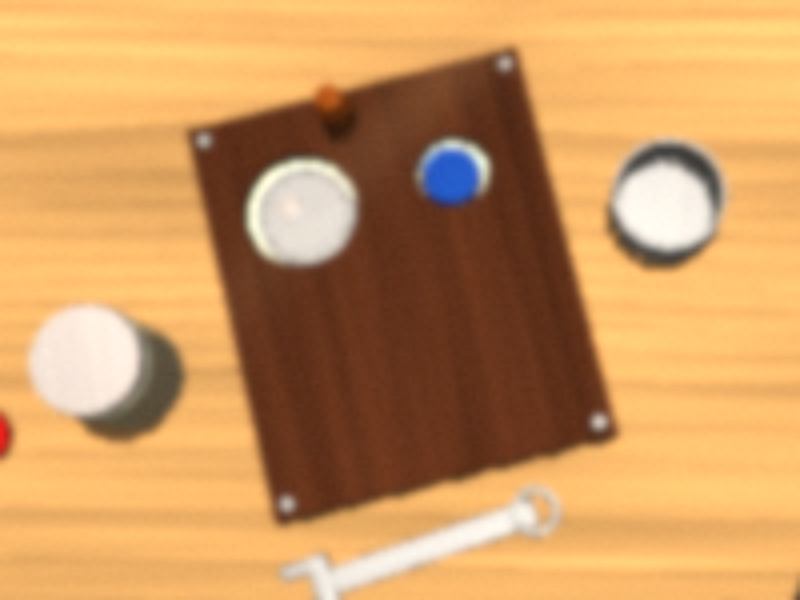

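View pics/s20.png

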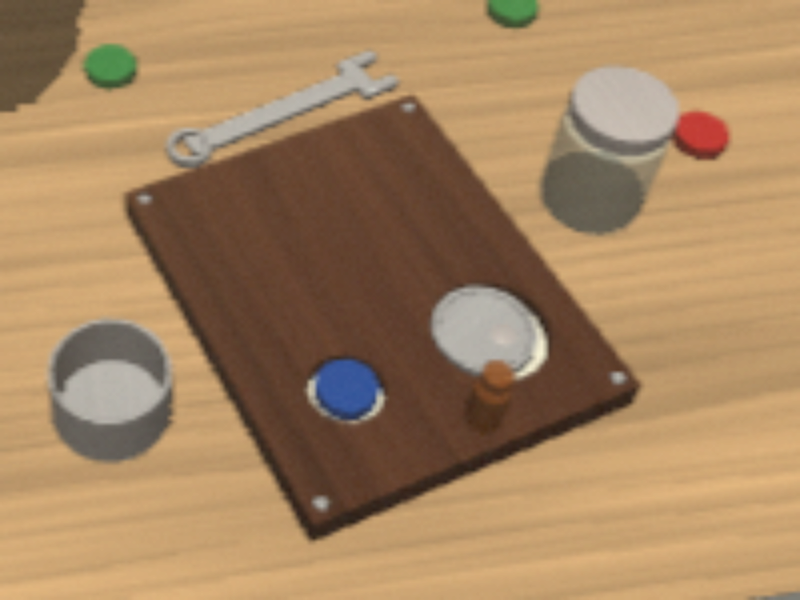

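Both discs sit in their own recesses and the vial, jar, can and wrench are where they were. One numerical check that the cap and lid are flat: the two views should agree at the seated height.

```bash
python3 -c "
from h import *
def bl(n):
  im=viewer.camera(n);c=viewer.calibration(n)
  H,S,V=cv2.split(cv2.cvtColor(im,cv2.COLOR_BGR2HSV));m=((H>100)&(H<130)&(S>120)).astype(np.uint8)
  x0,y0,x1,y1=(200,130,260,190) if n=='top' else (280,210,340,260)
  s=m[y0:y1,x0:x1];cc=max(cv2.findContours(s,cv2.RETR_EXTERNAL,cv2.CHAIN_APPROX_NONE)[0],key=cv2.contourArea)
  ys,xs=np.nonzero(s);u,v=xs.mean()+x0,ys.mean()+y0
  P=np.array([ray(c,x+x0,y+y0,.021)[:2] for x,y in cc[:,0]]);Q=(P-P.mean(0))@BR*1000
  print(n,'px',u,v,[(((ray(c,u,v,z)[:2]-BC)@BR)*1000).round(1).tolist() for z in(.017,.021,.027,.032)],'extent mm',np.ptp(Q,0).round(1))
bl('top');bl('scene')
go(0,0,.2)
c=viewer.calibration('wrist')
"
```

```text
top px 222.12765957446808 154.0 [[57.2, -48.1], [56.1, -48.3], [54.5, -48.5], [53.2, -48.7]] extent mm [34.  32.9]
scene px 306.33898305084745 236.54237288135593 [[57.4, -47.9], [59.4, -49.5], [62.3, -52.0], [64.8, -54.0]] extent mm [38.5 37.1]
t 33.02 pos [ 0.365 -0.188  0.2  ] rpy [ 1.7991e+02 -3.0000e-02  1.5853e+02] open 0.0217 F [ 0.27 -0.22  0.51] board [-271.9 -205.8]
target [0.572 0.083 0.2  ] units [-1.558  5.466  0.008]
```

The two views' rays meet at z≈0.017–0.02, against 0.021 for a flat seated cap and 0.032 for a cap on the deck. Its outline is round, so it is seated. Handing in.

```bash
python3 -c "
from h import *
print(bot.job_done())"
```

```text
the job is handed in; nothing more can be done
None
```

I pushed the tin lid into the wide recess first, then the bottle cap into the narrow one. Each was slid diagonally across the board between two partly open fingertips, with no pinching or lifting. The job was handed in at about 33 s.

**Last checks:** The final top and scene views show both discs lying in their own recesses. The vial, jar, can and wrench look unmoved by eye, and the arm is well clear at z = 0.20. The carton was outside the final crops, but nothing went near it. The cap's two-view height came out at about 0.017–0.02, against 0.021 for seated and 0.032 for still on the deck. I judged the lid flat from the pictures alone. The wrist force stayed at noise level, under about 2 N, in every reading.

**What disagreed or went wrong:**
- **Fingertip height:** The partly open fingertips sat about 33 mm above the reported TCP, so the first lid push passed over it without touching. I corrected the height from the camera views.
- **Last joint limit:** The first turn for the cap ran the last joint up to its 180° limit (it read 179.9°). This shifted and tilted the tool in free air without touching anything. I levelled it and used the half-turned orientation instead.

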